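# Put the peeler away in the drawer

### The job

Pull open the drawer of the little wooden cabinet, lay the vegetable peeler flat in its front compartment (it fits only across the drawer), and push the drawer fully shut again. Do not knock about or tip the other things that stand on the board and on the cabinet.

Things in the scene. Friction and masses are not known exactly. Their poses are not given: they have to be found in the camera images.
- peeler: Vegetable peeler, black handle, metal blade, 170 mm long, lying flat on the wooden board over the hob (board top 46 mm above z = 0). Origin: butt end of the handle, on the centre line; z axis along the peeler to the blade tip (level as it lies). Handle 105 mm long, up to 25 mm wide, 16 mm thick as it lies; blade 14 mm wide, thin. 60 to 110 g.
- peeler_grip (a point): Point on the peeler's centre line 55 mm from the butt, in the middle of the handle, about its balance point: a good place to grip (25 mm wide across the handle, 8 mm above the board as it lies).
- peeler_mid (a point): Point on the peeler's centre line half way along its length (85 mm from the butt, 30 mm from peeler_grip towards the blade).
- cabinet: Low wooden one-drawer cabinet, 190 deep (x) x 236 wide (y) x 86 mm high, fixed on the board. Origin at the centre of its underside; x points into the cabinet (to its back), y to its left, z up; the drawer slides out along its -x. An egg timer and a glass stand on its top.
- drawer (a joint): The drawer's slide: 0 m = fully shut, 0.115 m = pulled out to its stop. Starts ajar by 0 to 0.01 m. About 1.5 N of friction plus light damping; it stays where it is left.
- handle (a point): Middle of the drawer's handle: a round steel bar 10 mm thick, 90 mm long, parallel to the cabinet's y, 67 mm above the board, 45 mm in front of the drawer's front panel (40 mm clear behind the bar; the panel's top edge is 17 mm above the bar's axis). Axes as the cabinet's; moves with the drawer.
- tray (a point): Centre of the floor of the drawer's front compartment, 22 mm above the board; axes as the cabinet's; moves with the drawer. Compartment 115 mm along x, 196 along y; walls 44 mm high, front panel 62, rear divider 34 (a teaspoon lies behind it). Cabinet top 64 mm above this floor; its front face is at tray x = -57 mm plus the drawer's opening. A peeler lying across the walls blocks closing.
- mug: White mug, 92 x 127 x 95 mm high, loose on the board, at the back left. Origin at the centre of its underside, z up.
- spice_jar: Spice jar with a round cap, 45 mm wide, 100 mm high, standing on the board beside the mug. Origin at the centre of its underside, z up.
- timer: Egg timer, 63 mm wide, 60 mm high, standing on the cabinet. Origin at the centre of its underside, z up.
- glass: Small glass, 46 mm wide, 57 mm high, standing on the cabinet. Origin at the centre of its underside, z up.

How it is judged:
On the way, in this order (a step that is already met when the one before it is completed fails the run):
1. the drawer is pulled well open (at least 80 mm) (value of joint drawer above 0.08 m), for 0.2 s.
2. the peeler lies flat on the floor of the open drawer's front compartment, let go (x of peeler_mid in the frame of tray between -0.05 and 0.05 m and y of peeler_mid in the frame of tray between -0.02 and 0.02 m and z of peeler_mid in the frame of tray between 0 and 0.018 m and angle between peeler's own z axis and vertical between 1.42 and 1.72 rad and value of joint drawer above 0.06 m and contact force between peeler and the fingers below 0.1 N), for 0.2 s.
At the end, for the whole second after the job is handed in: The drawer is shut (within 6 mm) with the peeler at rest, flat on the floor of the front compartment: its middle within 50 mm (front to back) and 20 mm (sideways) of the compartment's centre and not raised; mug, jar, timer and glass are within 40 mm of where they stood (x of peeler_mid in the frame of tray between -0.05 and 0.05 m and y of peeler_mid in the frame of tray between -0.02 and 0.02 m and z of peeler_mid in the frame of tray between 0 and 0.018 m and angle between peeler's own z axis and vertical between 1.42 and 1.72 rad and value of joint drawer below 0.006 m and linear speed of peeler below 0.02 m/s and distance of each of mug, spice_jar, timer, glass from where it was at the start of the episode below 0.04 m); the robot touches nothing.
It fails at once if the mug is tipped over or knocked away (distance of mug from where it was at the start of the episode above 0.06 m or angle between mug's own z axis and vertical above 0.6 rad).
It fails at once if the spice jar is tipped over or knocked away (distance of spice_jar from where it was at the start of the episode above 0.06 m or angle between spice_jar's own z axis and vertical above 0.6 rad).
It fails at once if the egg timer is tipped over or knocked away (distance of timer from where it was at the start of the episode above 0.06 m or angle between timer's own z axis and vertical above 0.6 rad).
It fails at once if the glass is tipped over or knocked away (distance of glass from where it was at the start of the episode above 0.06 m or angle between glass's own z axis and vertical above 0.6 rad).
It also fails if it takes over 58 s, if anything falls off the work surface, if the arm or the gripper's body presses on something with over 40 N, if the wrist force passes 120 N, or if a joint passes its speed limit or range.

### The arm

A 6-joint arm with a two-finger parallel gripper is mounted at the origin on a cart in front of the work surface, level with it; the furniture and walls round the work are solid. World frame = base frame: x ahead of the robot, y to its left, z up, the work surface at z = 0. Lengths are in m, angles in rad, forces in N, time in s.
With the tool pointing down it reaches from about 0.4 to 0.825 m from the base axis. Payload 7 kg.
Tool frame: the origin (TCP) lies on the centre line of the jaws, within the pads' length; the fingertips stand 14 mm ahead of it and the grasp point (between the pads) lies 5 mm behind it; z points along the fingers, y is the line along which they close (so a half turn about z gives the same grasp; the last joint's range is limited). The gripper opens to 88 mm and grips with 3 to 60 N. Pads are 19 mm wide; open, the fingers measure 130 mm over their backs; the gripper's body (78 mm by 193 mm) begins 47 mm behind the grasp point.
Start: joints at [-1.031, 0.359, 0.012, 0, -1.224, -0.288], TCP at [0.168, -0.654, 0.241] pointing down, gripper open.
Joint ranges: [-3.07, 3.07], [-1.43, 2.12], [-1.02, 1.25], [-3.03, 1.67], [-3.05, -0], [-3.03, 3.03]. Speed limits (rad/s): [2.39, 2.39, 3.01, 3.14, 3.14, 3.14].

### API

Orientations are given as [roll, pitch, yaw] about the fixed x, y, z axes, in that order (R = Rz(yaw) Ry(pitch) Rx(roll)).
In Python, from station import arm gives the robot as it stands.
- The arm moves only by the tool move_arm, never from a script. Its argument "rows" is a list of rows, each an object with "translation": the shift along the tool's x, y, z in cm, a list of three; "rot": the turn, a rotation vector about the tool's x, y, z in degrees, a list of three; "hand": the closure, from 0 (fully open) to 1 (shut). A call has 1 to 8 rows; each row is the pose to reach, as a shift and turn from the pose commanded when the call began, along the tool's axes at that moment; what a row does not reach only later rows make up. A row lasts 1/12 s, in which the tool goes at most 41.7 mm and 7.16 degrees, less where a joint would pass 70% of its speed; a pose out of reach is approached as far as the arm can. A call with a gripper value outside its range is refused whole. The fingers move at their own pace and stop on an object; "squeeze" is the grip in N (left out, the last holds). Time passes only in rows, so rows that repeat a pose let the fingers close. It gives the time, the measured TCP pose, the force, the opening and the grip force at its end, in the units of the state.
- arm.get_state(): the state, without advancing time (a new reading comes with each control period).
- arm.grab_frame(name): name is "scene" or "top"; returns (picture, depth): 400x640x3 uint8, red, green, blue; 400x640 float32, m along the optical axis (not along the pixel's ray), 0 where there is no reading.
- arm.camera_params(name): a dict with "vfov" (degrees; the focal length in pixels is half the picture's height over the tangent of half this angle, whatever the lens; pixels are square), "cx", "cy" (the principal point, pixels), "position" and "orientation" of the camera in the world. Camera axes: x right, y down, z forward; pixel columns grow to the right and rows downward; lengths in m; the calibration is good to about 2 mm. A picture is of the moment at which its call begins. camera_params takes no time and is no camera call.
- arm.job_done(): hands the job in; it is judged then, once.
Trained networks look in the newest picture that a camera, given by its name, has taken for a name from the list of things; names that differ only in an ending like _2 or _b are one class to them, and where a whole thing is asked for, a point or a joint stands for the part that bears it (a point fixed in the world has none). Each returns a list of dicts, best first, with "p" (0 to 1); they miss things now and then, are a little off and sometimes report something else, mostly with a low value. They report only what shows in the picture. A call takes as long as a camera call.
- arm.search_frame(label, camera): "point" ([x, y, z] in m, in the coordinates of the camera as it stood for that picture, good to about 4 mm: the middle of the surface that is visible of it).
- arm.pinpoint(label, camera): "point" ([x, y, z] in m, in the coordinates of the camera as it stood for that picture, good to about 4 mm: a listed point, or the origin of a listed thing).
The state is a dict: "t": time; "q": joint angles; "qd": joint speeds; "joint_efforts": joint torques, N m; "eef_pos": TCP position; "ee_rot": TCP orientation; "force": force on the tool from outside, world axes, zero at the start; "moment": the same for the moment, N m; "width": finger opening in m; "gripper_force": force on a finger pad.
Only numpy, scipy, OpenCV 4.12 (cv2) and the standard library are available. Lean on these libraries where they do the work, as an engineer would, in place of code of your own. Each camera call takes 0.05 s, during which the arm holds its last target. There are 200 camera calls.

## Working session

There is one attempt and no reset: what is moved stays moved. The work goes in short steps, Python scripts to look and compute and a tool call to move; the robot and the scene stay as the last step left them, time stands still between calls to the robot, and variables do not carry over. Pictures are saved under pics/ and viewed, at most 12 in all, crops included, and the job is handed in when it is done.

Besides the shell and the picture viewer there is one more tool, called after "Call:" by a JSON object that holds its "method" and its "body", one argument or row to a line. move_arm: Moves the arm, as the interface text tells. Its arguments: {"type":"object","properties":{"rows":{"type":"array","items":{"type":"object","properties":{"translation":{"type":"array","items":{"type":"number"}},"rot":{"type":"array","items":{"type":"number"}},"hand":{"type":"number"}}}},"squeeze":{"type":"number"}},"required":["rows"]}

```bash
mkdir -p pics; cat > h.py <<'E'
from station import arm
import numpy as np, cv2
from scipy.spatial.transform import Rotation as R
def cam(n):
    c=arm.camera_params(n); o=np.array(c['orientation'],float)
    M=o if o.shape==(3,3) else (R.from_euler('xyz',o).as_matrix() if o.size==3 else R.from_quat(o).as_matrix())
    return c,M,np.array(c['position'])
def w(n,p):
    c,M,t=cam(n); return M@np.array(p)+t
def px(n,u,v,d):
    c,M,t=cam(n); f=200/np.tan(np.radians(c['vfov'])/2)
    return M@np.array([(u-c['cx'])*d/f,(v-c['cy'])*d/f,d])+t
def snap(n,f):
    im,d=arm.grab_frame(n); cv2.imwrite('pics/'+f,im[:,:,::-1]); return im,d
E
python3 - <<'E'
from h import *
np.set_printoptions(precision=4,suppress=True)
print(arm.get_state())
for n in ('scene','top'):
    print(arm.camera_params(n)); im,d=snap(n,n+'0.png'); np.save(n+'0.npy',d)
    for l in ('peeler','peeler_grip','peeler_mid','cabinet','handle','tray','mug','spice_jar','timer','glass'):
        for k,f in (('pin',arm.pinpoint),('sf',arm.search_frame)):
            if k=='sf' and l not in('peeler','handle'):continue
            r=f(l,n)
            for x in r[:2]: print(n,l,k,round(x['p'],2),w(n,x['point']))
print(arm.get_state()['t'])
E
```

```text
{'t': 0.0, 'q': array([-1.0309,  0.3594,  0.011 , -0.0004, -1.2241, -0.2881]), 'qd': array([ 0.0017,  0.    , -0.0012,  0.0005,  0.0011,  0.0009]), 'joint_efforts': array([  0.0005, -58.2707,  29.3054,   6.9966,   0.0069,  -0.0002]), 'eef_pos': array([ 0.168 , -0.6532,  0.2396]), 'ee_rot': array([ 3.1399, -0.0001, -2.8899]), 'force': array([ 0.0975, -0.3907,  0.772 ]), 'moment': array([-0.022 ,  0.0221, -0.0518]), 'gripper_force': 0.0, 'width': 0.08788620085536614}
{'vfov': 55.39065509515373, 'cx': 319.2757428709591, 'cy': 201.80935280798377, 'position': array([0.0644, 0.5753, 0.6392]), 'orientation': array([-2.1887,  0.0142, -2.3426])}
scene peeler pin 0.78 [0.3982 0.2119 0.0541]
scene peeler sf 0.67 [0.4499 0.2251 0.0588]
scene peeler_grip pin 0.84 [0.4479 0.2173 0.0523]
scene peeler_mid pin 0.65 [0.4749 0.2222 0.0517]
scene cabinet pin 0.57 [ 0.6962 -0.0072  0.049 ]
scene handle pin 0.95 [ 0.573  -0.1039  0.1141]
scene handle sf 0.73 [ 0.5728 -0.0523  0.1188]
scene mug pin 0.78 [0.6386 0.3021 0.0482]
scene spice_jar pin 0.86 [0.7038 0.2262 0.0494]
scene timer pin 0.79 [ 0.7717 -0.0329  0.1339]
scene glass pin 0.85 [0.6952 0.0703 0.1334]
{'vfov': 42.80066013770907, 'cx': 318.24325576523034, 'cy': 204.7098915647715, 'position': array([0.4963, 0.1043, 1.1748]), 'orientation': array([-3.037 , -0.0085, -1.5498])}
top peeler pin 0.97 [0.3976 0.2078 0.0484]
top peeler pin 0.71 [ 0.7704 -0.0353  0.1327]
top peeler sf 0.84 [0.4644 0.2182 0.0544]
top peeler_grip pin 0.75 [0.4546 0.2211 0.0535]
top peeler_mid pin 0.97 [0.4832 0.2178 0.0544]
top cabinet pin 0.76 [ 0.7012 -0.0062  0.0446]
top handle pin 0.95 [ 0.5743 -0.1002  0.1099]
top handle sf 0.64 [ 0.5989 -0.0774  0.129 ]
top mug pin 0.6 [0.6362 0.3012 0.0502]
top spice_jar pin 0.92 [0.7036 0.2343 0.0461]
top timer pin 0.83 [ 0.7712 -0.0333  0.1356]
1.3
```

View pics/top0.png

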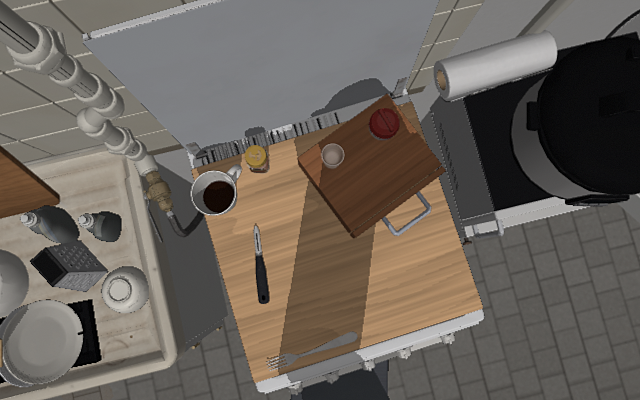

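View pics/scene0.png

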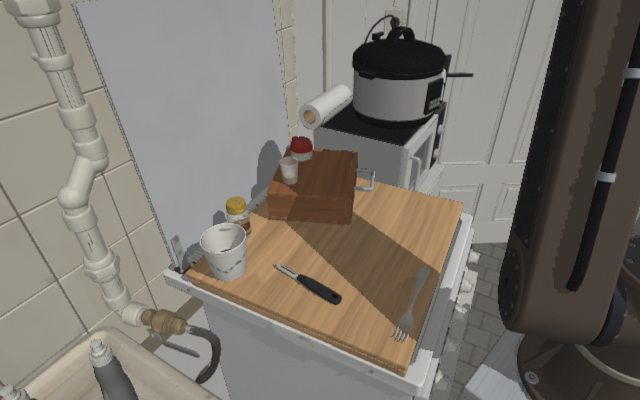

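The top view shows the peeler with its butt at (263,300) and its tip at (256,226). The cabinet top is a rectangle with its front edge from (443,171) to (355,237), the handle bar lies at about (412,220), and the glass (332,155) and timer (384,122) are on top. The scene view agrees with this. Next I'll fit the geometry precisely.

```bash
cat > fit.py <<'E'
from h import *
np.set_printoptions(precision=4,suppress=True)
def cloud(n,d):
    c,M,t=cam(n); f=200/np.tan(np.radians(c['vfov'])/2)
    v,u=np.mgrid[0:400,0:640]
    P=np.stack([(u-c['cx'])*d/f,(v-c['cy'])*d/f,d],-1)@M.T+t
    P[d==0]=np.nan; return P
def rect(m,P):
    m=cv2.morphologyEx(m.astype(np.uint8),cv2.MORPH_OPEN,np.ones((2,2),np.uint8))
    k,l,s,_=cv2.connectedComponentsWithStats(m); i=1+np.argmax(s[1:,4])
    Q=P[l==i]; r=cv2.minAreaRect((Q[:,:2]*1000).astype(np.float32))
    return Q,r,cv2.boxPoints(r)/1000
E
python3 - <<'E'
from fit import *
for n in ('top','scene'):
    d=np.load(n+'0.npy'); P=cloud(n,d); z=P[...,2]
    m=(abs(z-0.132)<.006)&(P[...,0]>.5)&(P[...,0]<.9)&(abs(P[...,1])<.25)
    Q,r,b=rect(m,P); print(n,'cab',r,b.tolist(),np.median(Q[:,2]))
    bd=(abs(P[...,0]-.45)<.03)&(abs(P[...,1]-.1)<.03); print('board z',np.nanmedian(z[bd]))
    im=cv2.imread(f'pics/{n}0.png').astype(int)
    bl=(P[...,0]>.36)&(P[...,0]<.6)&(abs(P[...,1]-.215)<.05)
    m=bl&(im.max(2)<75)&(z<.09); Q,r,b=rect(m,P); print('peeler handle',r,np.median(Q[:,2]),np.percentile(Q[:,2],95))
    c=Q.mean(0);print(c, np.linalg.svd((Q-c)[:,:2])[2][0])
    # bar
    sp=im.max(2)-im.min(2)
    m=(abs(z-.116)<.009)&(P[...,0]>.45)&(P[...,0]<.66)&(P[...,1]<-.02)&(P[...,1]>-.2)&(sp<30)
    Q,r,b=rect(m,P); print('bar',r,b.tolist(),np.median(Q[:,2]),len(Q))
E
```

```text
top cab ((nan, nan), (0.0, 0.0), 0.0) [[nan, nan], [nan, nan], [nan, nan], [nan, nan]] nan
board z 0.04516563521568673
peeler handle ((446.65728759765625, 215.36917114257812), (104.90642547607422, 21.92807388305664), 8.025901794433594) 0.05835281294074246 0.06305024524930515
[0.4441 0.2146 0.0579] [-0.9907 -0.136 ]
bar ((593.511962890625, -96.66175842285156), (51.88530349731445, 112.71344757080078), 37.25795364379883) [[0.538745105266571, -0.06751222163438797], [0.6069822907447815, -0.15722288191318512], [0.6482788324356079, -0.12581129372119904], [0.5800416469573975, -0.036100633442401886]] nan 371
scene cab ((nan, nan), (0.0, 0.0), 0.0) [[nan, nan], [nan, nan], [nan, nan], [nan, nan]] nan
board z 0.046718807196814094
peeler handle ((446.340576171875, 218.87123107910156), (106.00363159179688, 17.85593032836914), 15.24641227722168) nan nanTraceback (most recent call last):
  File "<stdin>", line 10, in <module>
    u, s, vh = gufunc(a, signature=signature)
               ~~~~~~^^^^^^^^^^^^^^^^^^^^^^^^
    raise LinAlgError("SVD did not converge")
numpy.linalg.LinAlgError: SVD did not converge
```

```bash
sed -i 's/Q=P\[l==i\];/Q=P[l==i]; Q=Q[~np.isnan(Q[:,2])];/' fit.py
python3 - <<'E'
from fit import *
for n in ('top','scene'):
    d=np.load(n+'0.npy'); P=cloud(n,d); z=P[...,2]
    m=(abs(z-0.132)<.006)&(P[...,0]>.5)&(P[...,0]<.9)&(abs(P[...,1])<.25)
    Q,r,b=rect(m,P); print(n,'cab',r,b.round(4).tolist(),np.median(Q[:,2]))
    im=cv2.imread(f'pics/{n}0.png').astype(int)
    bl=(P[...,0]>.36)&(P[...,0]<.6)&(abs(P[...,1]-.215)<.05)
    m=bl&(im.max(2)<75)&(z<.09); Q,r,b=rect(m,P); print('peeler handle',r,np.median(Q[:,2]),np.percentile(Q[:,2],95))
    c=Q.mean(0);print(c, np.linalg.svd((Q-c)[:,:2])[2][0])
    sp=im.max(2)-im.min(2)
    a=np.radians(37.2); lx=(P[...,0]-.70)*np.cos(a)+(P[...,1]+.006)*np.sin(a); ly=-(P[...,0]-.70)*np.sin(a)+(P[...,1]+.006)*np.cos(a)
    m=(z>.1)&(z<.13)&(lx<-.12)&(lx>-.2)&(abs(ly)<.07)
    print('bar lx,ly,z pct',[np.percentile(v[m],[5,50,95]).round(4) for v in (lx,ly,z)],m.sum(), np.polyfit(ly[m],lx[m],1))
E
```

```text
top cab ((730.1231079101562, -55.9036865234375), (223.27081298828125, 350.5322265625), 37.26430130004883) [[0.5351999998092651, 0.01600000075995922], [0.7473999857902527, -0.2630000114440918], [0.9251000285148621, -0.12780000269412994], [0.7128000259399414, 0.15119999647140503]] 0.13090156218213855
peeler handle ((446.65728759765625, 215.36917114257812), (104.90642547607422, 21.92807388305664), 8.025901794433594) 0.05835281294074246 0.06305024524930515
[0.4441 0.2146 0.0579] [-0.9907 -0.136 ]
bar lx,ly,z pct [array([-0.1594, -0.152 , -0.1239]), array([-0.048 ,  0.0004,  0.0466]), array([0.112 , 0.1159, 0.1194])] 354 [ 0.0029 -0.1473]
scene cab ((712.8423461914062, -45.48231506347656), (202.00111389160156, 321.3963928222656), 37.137203216552734) [[0.5353000164031982, 0.02160000056028366], [0.7293000221252441, -0.2345999926328659], [0.8903999924659729, -0.11259999871253967], [0.6963000297546387, 0.1436000019311905]] 0.1324927870349064
peeler handle ((446.24310302734375, 220.04815673828125), (106.76789093017578, 21.0833797454834), 8.35962963104248) 0.05896136322613932 0.06282954375692568
[0.4377 0.2206 0.0578] [-0.9871 -0.1602]
bar lx,ly,z pct [array([-0.1616, -0.1502, -0.1237]), array([-0.045 ,  0.0119,  0.0498]), array([0.1117, 0.117 , 0.1194])] 180 [-0.0175 -0.1459]
```

```bash
cat >> h.py <<'E'
def rel(x,y,z,yawdeg):
    s=arm.get_state(); A=R.from_euler('xyz',s['ee_rot']); T=R.from_euler('xyz',[np.pi,0,np.radians(yawdeg)])
    print('t',round(s['t'],2),'cm',(A.inv().apply(np.array([x,y,z])-s['eef_pos'])*100).round(2),'deg',np.degrees((A.inv()*T).as_rotvec()).round(1),'F',s['force'].round(1),'w',round(s['width'],4),'q',s['q'].round(2))
CX=np.array([.7965,.6046]);CY=np.array([-.6046,.7965]);C0=np.array([.70,-.006])
def cab(lx,ly): return C0+lx*CX+ly*CY
E
python3 -c "
from h import *
p=cab(-.160,0);print(p);rel(*p,.24,-52.8)"
```

```text
[ 0.57256  -0.102736]
t 1.3 cm [-52.89  43.28   0.06] deg [   0.    -0.  -112.8] F [-0.9  0.7  0.4] w 0.0876 q [-1.03  0.36  0.01  0.   -1.22 -0.29]
```

Call:
{"method": "move_arm", "body": {
  "rows": [
    {"translation":[-52.9,43.3,0],"rot":[0,0,-112.8],"hand":0.59},
    {"translation":[-52.9,43.3,0],"rot":[0,0,-112.8],"hand":0.59},
    {"translation":[-52.9,43.3,0],"rot":[0,0,-112.8],"hand":0.59},
    {"translation":[-52.9,43.3,0],"rot":[0,0,-112.8],"hand":0.59},
    {"translation":[-52.9,43.3,0],"rot":[0,0,-112.8],"hand":0.59},
    {"translation":[-52.9,43.3,0],"rot":[0,0,-112.8],"hand":0.59},
    {"translation":[-52.9,43.3,0],"rot":[0,0,-112.8],"hand":0.59},
    {"translation":[-52.9,43.3,0],"rot":[0,0,-112.8],"hand":0.59}
  ],
  "squeeze": 15
}}

```text
t: 1.97
eef_pos: [0.3661, -0.3832, 0.2409]
ee_rot: [-3.141, -0.0, -1.884]
force: [1.3, 0.0, 0.4]
width: 0.0407
gripper_force: 0.0
```

```bash
python3 -c "
from h import *
p=cab(-.160,0);rel(*p,.24,-52.8)"
```

```text
t 1.97 cm [-33.04 -11.     0.1 ] deg [ -0.   -0.  -55.1] F [1.3 0.  0.4] w 0.0407 q [-0.44  0.12 -0.31  0.   -1.14  0.12]
```

Call:
{"method": "move_arm", "body": {
  "rows": [
    {"translation":[-33,-11,0],"rot":[0,0,-55.1],"hand":0.59},
    {"translation":[-33,-11,0],"rot":[0,0,-55.1],"hand":0.59},
    {"translation":[-33,-11,0],"rot":[0,0,-55.1],"hand":0.59},
    {"translation":[-33,-11,0],"rot":[0,0,-55.1],"hand":0.59},
    {"translation":[-33,-11,0],"rot":[0,0,-55.1],"hand":0.59},
    {"translation":[-33,-11,0],"rot":[0,0,-55.1],"hand":0.59},
    {"translation":[-33,-11,0],"rot":[0,0,-55.1],"hand":0.59},
    {"translation":[-33,-11,0],"rot":[0,0,-55.1],"hand":0.59}
  ]
}}

```text
t: 2.63
eef_pos: [0.5655, -0.1157, 0.241]
ee_rot: [-3.141, -0.0, -0.921]
force: [0.2, -0.5, 0.4]
width: 0.0361
gripper_force: 0.0
```

Call:
{"method": "move_arm", "body": {
  "rows": [
    {"translation":[0,0,0],"rot":[0,0,0],"hand":0.59},
    {"translation":[0,0,0],"rot":[0,0,0],"hand":0.59}
  ]
}}

```text
t: 2.8
eef_pos: [0.5657, -0.1157, 0.2401]
ee_rot: [3.141, 0.0, -0.925]
force: [-0.2, -0.8, 0.2]
width: 0.0358
gripper_force: 0.0
```

```bash
python3 - <<'E'
from fit import *
rel(*cab(-.160,0),.107,-52.8)
im,d=snap('scene','s1.png'); snap('top','t1.png')
r=arm.pinpoint('handle','scene'); print([(x['p'],w('scene',x['point'])) for x in r])
r=arm.pinpoint('handle','top'); print([(x['p'],w('top',x['point'])) for x in r])
d=np.load('top0.npy'); P=cloud('top',d); z=P[...,2];D=P[...,:2]-C0; lx=D@CX; ly=D@CY
m=(z>.105)&(z<.125)&(lx<-.135)&(lx>-.2)&(abs(ly)<.03)
print(np.percentile(lx[m],[2,25,50,75,98]),m.sum())
a=cv2.imread('pics/s1.png')[100:300,200:440]; b=cv2.imread('pics/t1.png')[80:280,280:520]
cv2.imwrite('pics/c1.png',cv2.resize(np.hstack([a,b]),(800,333)))
E
```

```text
t 2.8 cm [-0.62 -1.34 13.31] deg [ 0.   0.  -0.2] F [-0.2 -0.8  0.2] w 0.0358 q [ 0.14  0.2  -0.21 -0.   -1.16  0.51]
[(0.6, array([ 0.5747, -0.1016,  0.115 ])), (0.33, array([ 0.7723, -0.0293,  0.1329]))]
[]
[-0.1602 -0.1577 -0.1553 -0.1528 -0.1507] 138
```

View pics/c1.png

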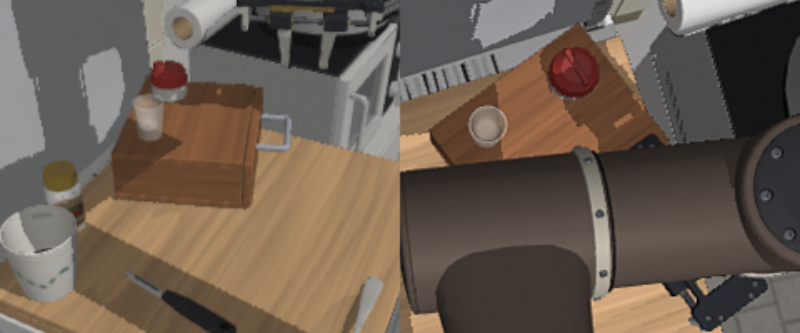

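Call:
{"method": "move_arm", "body": {
  "rows": [
    {"translation":[-0.6,-1.3,0],"rot":[0,0,0],"hand":0.59},
    {"translation":[-0.6,-1.3,4],"rot":[0,0,0],"hand":0.59},
    {"translation":[-0.6,-1.3,8],"rot":[0,0,0],"hand":0.59},
    {"translation":[-0.6,-1.3,8],"rot":[0,0,0],"hand":0.59}
  ]
}}

```text
t: 3.33
eef_pos: [0.5667, -0.1054, 0.1539]
ee_rot: [3.134, 0.007, -0.931]
force: [-2.6, 0.5, -1.7]
width: 0.0362
gripper_force: 0.0
```

```bash
python3 - <<'E'
from h import *
rel(*cab(-.160,0),.107,-52.8)
E
```

```text
t 3.33 cm [ 0.17 -0.67  4.68] deg [ 0.5  0.4 -0.6] F [-2.6  0.5 -1.7] w 0.0362 q [ 0.15  0.28 -0.32 -0.   -0.99  0.49]
```

Call:
{"method": "move_arm", "body": {
  "rows": [
    {"translation":[0,0,0],"rot":[0,0,0],"hand":0.59},
    {"translation":[0,0,0],"rot":[0,0,0],"hand":0.59}
  ]
}}

```text
t: 3.5
eef_pos: [0.5725, -0.1057, 0.1626]
ee_rot: [-3.141, -0.002, -0.928]
force: [0.1, 0.4, 0.8]
width: 0.036
gripper_force: 0.0
```

```bash
python3 - <<'E'
from h import *
rel(*cab(-.160,0),.107,-52.8)
E
```

```text
t 3.5 cm [-0.24 -0.18  5.56] deg [-0.1 -0.1 -0.4] F [0.1 0.4 0.8] w 0.036 q [ 0.15  0.27 -0.31  0.   -0.99  0.49]
```

Call:
{"method": "move_arm", "body": {
  "rows": [
    {"translation":[-0.2,-0.1,1],"rot":[0,0,0],"hand":0.59},
    {"translation":[-0.2,-0.1,2.5],"rot":[0,0,0],"hand":0.59},
    {"translation":[-0.2,-0.1,4],"rot":[0,0,0],"hand":0.59},
    {"translation":[-0.2,-0.1,5],"rot":[0,0,0],"hand":0.59},
    {"translation":[-0.2,-0.1,5.5],"rot":[0,0,0],"hand":0.59},
    {"translation":[-0.2,-0.1,5.5],"rot":[0,0,0],"hand":0.59},
    {"translation":[-0.2,-0.1,5.5],"rot":[0,0,0],"hand":0.59}
  ]
}}

```text
t: 4.08
eef_pos: [0.5716, -0.103, 0.1063]
ee_rot: [-3.141, -0.001, -0.928]
force: [0.1, 0.2, 0.7]
width: 0.0363
gripper_force: 0.0
```

```bash
python3 - <<'E'
from h import *
rel(*cab(-.160,0),.107,-52.8); a,_=snap('scene','s2.png'); cv2.imwrite('pics/c2.png',cv2.resize(a[80:280,240:460,::-1],(660,600)))
E
```

```text
t 4.08 cm [ 0.04 -0.09 -0.07] deg [-0.  -0.  -0.4] F [0.1 0.2 0.7] w 0.0363 q [ 0.16  0.33 -0.37  0.   -0.87  0.48]
```

View pics/c2.png

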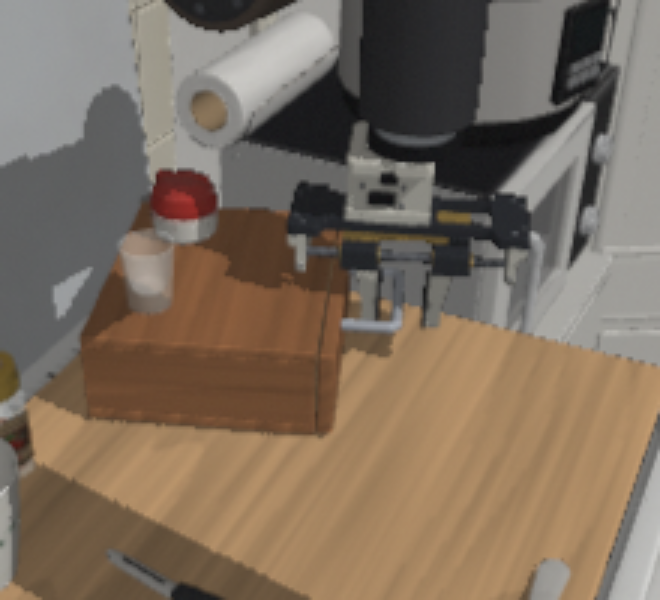

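The fingers straddle the bar, at (370,300) and (430,300) in the crop. I'll close them and pull.

Call:
{"method": "move_arm", "body": {
  "rows": [
    {"translation":[0,0,0],"rot":[0,0,0],"hand":0.95},
    {"translation":[0,0,0],"rot":[0,0,0],"hand":0.95},
    {"translation":[0,0,0],"rot":[0,0,0],"hand":0.95},
    {"translation":[0,0,0],"rot":[0,0,0],"hand":0.95},
    {"translation":[0,0,0],"rot":[0,0,0],"hand":0.95},
    {"translation":[0,0,0],"rot":[0,0,0],"hand":0.95}
  ],
  "squeeze": 15
}}

```text
t: 4.63
eef_pos: [0.5716, -0.1028, 0.106]
ee_rot: [-3.141, -0.001, -0.928]
force: [0.4, 2.0, 1.5]
width: 0.0093
gripper_force: 15.0
```

Call:
{"method": "move_arm", "body": {
  "rows": [
    {"translation":[0,0.5,0],"rot":[0,0,0],"hand":0.95},
    {"translation":[0,1.5,0],"rot":[0,0,0],"hand":0.95},
    {"translation":[0,2.5,0],"rot":[0,0,0],"hand":0.95},
    {"translation":[0,3.5,0],"rot":[0,0,0],"hand":0.95},
    {"translation":[0,4.5,0],"rot":[0,0,0],"hand":0.95},
    {"translation":[0,5.5,0],"rot":[0,0,0],"hand":0.95},
    {"translation":[0,6.5,0],"rot":[0,0,0],"hand":0.95},
    {"translation":[0,6.5,0],"rot":[0,0,0],"hand":0.95}
  ]
}}

```text
t: 5.3
eef_pos: [0.5176, -0.144, 0.106]
ee_rot: [3.141, -0.001, -0.929]
force: [2.6, -6.6, 1.7]
width: 0.0095
gripper_force: 15.0
```

Call:
{"method": "move_arm", "body": {
  "rows": [
    {"translation":[0,0.5,0],"rot":[0,0,0],"hand":0.95},
    {"translation":[0,1.5,0],"rot":[0,0,0],"hand":0.95},
    {"translation":[0,2.5,0],"rot":[0,0,0],"hand":0.95},
    {"translation":[0,3.2,0],"rot":[0,0,0],"hand":0.95},
    {"translation":[0,3.9,0],"rot":[0,0,0],"hand":0.95},
    {"translation":[0,3.9,0],"rot":[0,0,0],"hand":0.95},
    {"translation":[0,3.9,0],"rot":[0,0,0],"hand":0.95}
  ]
}}

```text
t: 5.88
eef_pos: [0.4874, -0.1671, 0.106]
ee_rot: [3.141, -0.002, -0.929]
force: [4.7, -7.4, -0.7]
width: 0.0095
gripper_force: 15.0
```

```bash
python3 - <<'E'
from h import *
rel(*cab(-.160,0),.107,-52.8); a,_=snap('scene','s3.png'); cv2.imwrite('pics/c3.png',cv2.resize(a[80:280,240:460,::-1],(440,400)))
for l in('handle','tray'):
  for n in ('scene',):
    print(l,[(x['p'],w(n,x['point']).round(4)) for x in arm.pinpoint(l,n)])
E
```

```text
t 5.88 cm [ -0.05 -10.68  -0.11] deg [ 0.  -0.1 -0.4] F [ 4.7 -7.4 -0.7] w 0.0095 q [ 0.05  0.23 -0.52  0.   -0.82  0.59]
handle [(0.76, array([ 0.4872, -0.1687,  0.1147]))]
tray [(0.56, array([ 0.5816, -0.1004,  0.0646]))]
```

View pics/c3.png

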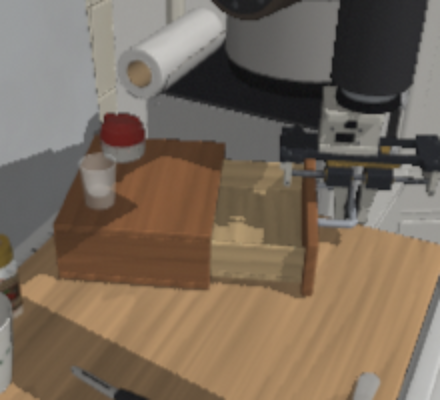

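The drawer is open by about 110 mm. Release and lift.

Call:
{"method": "move_arm", "body": {
  "rows": [
    {"translation":[0,0,0],"rot":[0,0,0],"hand":0.62},
    {"translation":[0,0,0],"rot":[0,0,0],"hand":0.62},
    {"translation":[0,0,0],"rot":[0,0,0],"hand":0.62},
    {"translation":[0,0,0],"rot":[0,0,0],"hand":0.62},
    {"translation":[0,0,-1.5],"rot":[0,0,0],"hand":0.62},
    {"translation":[0,0,-4.5],"rot":[0,0,0],"hand":0.62},
    {"translation":[0,0,-8.5],"rot":[0,0,0],"hand":0.62},
    {"translation":[0,0,-12.5],"rot":[0,0,0],"hand":0.62}
  ]
}}

```text
t: 6.7
eef_pos: [0.4864, -0.1652, 0.2311]
ee_rot: [3.139, 0.002, -0.928]
force: [1.9, 0.1, 0.4]
width: 0.0332
gripper_force: 0.0
```

```bash
python3 - <<'E'
from h import *
E
python3 - <<'E'
from fit import *
# peeler handle estimates
u=np.array([np.cos(np.radians(8.3)),np.sin(np.radians(8.3))])
print('grip from rect',np.array([.4465,.2177])+0.0025*u)
rel(.449,.2185,.24,8.3)
E
```

```text
grip from rect [0.449  0.2181]
t 6.7 cm [-32.95 -20.    -0.87] deg [  0.1   0.2 -61.5] F [1.9 0.1 0.4] w 0.0332 q [ 0.06  0.1  -0.35 -0.   -1.12  0.59]
```

Call:
{"method": "move_arm", "body": {
  "rows": [
    {"translation":[-33,-20,-0.9],"rot":[0,0,-61.5],"hand":0.3},
    {"translation":[-33,-20,-0.9],"rot":[0,0,-61.5],"hand":0.3},
    {"translation":[-33,-20,-0.9],"rot":[0,0,-61.5],"hand":0.3},
    {"translation":[-33,-20,-0.9],"rot":[0,0,-61.5],"hand":0.3},
    {"translation":[-33,-20,-0.9],"rot":[0,0,-61.5],"hand":0.3},
    {"translation":[-33,-20,-0.9],"rot":[0,0,-61.5],"hand":0.3},
    {"translation":[-33,-20,-0.9],"rot":[0,0,-61.5],"hand":0.3},
    {"translation":[-33,-20,-0.9],"rot":[0,0,-61.5],"hand":0.3}
  ]
}}

```text
t: 7.37
eef_pos: [0.454, 0.1681, 0.2385]
ee_rot: [-3.141, 0.0, 0.078]
force: [1.9, 0.3, -0.6]
width: 0.0613
gripper_force: 0.0
```

Call:
{"method": "move_arm", "body": {
  "rows": [
    {"translation":[0,0,0],"rot":[0,0,0],"hand":0.3},
    {"translation":[0,0,0],"rot":[0,0,0],"hand":0.3}
  ]
}}

```text
t: 7.53
eef_pos: [0.4544, 0.1683, 0.2379]
ee_rot: [3.141, 0.001, 0.076]
force: [-0.7, -0.3, -0.7]
width: 0.0609
gripper_force: 0.0
```

```bash
python3 - <<'E'
from fit import *
rel(.449,.2185,.15,8.2)
E
```

```text
t 7.53 cm [-0.15 -5.05  8.79] deg [ 0.   0.1 -3.8] F [-0.7 -0.3 -0.7] w 0.0609 q [ 0.76  0.04 -0.4  -0.   -1.13  0.89]
```

Call:
{"method": "move_arm", "body": {
  "rows": [
    {"translation":[-0.1,-2.5,0],"rot":[0,0,-3.8],"hand":0.3},
    {"translation":[-0.1,-4.5,0],"rot":[0,0,-3.8],"hand":0.3},
    {"translation":[-0.1,-5.1,1],"rot":[0,0,-3.8],"hand":0.3},
    {"translation":[-0.1,-5.1,4],"rot":[0,0,-3.8],"hand":0.3},
    {"translation":[-0.1,-5.1,7],"rot":[0,0,-3.8],"hand":0.3},
    {"translation":[-0.1,-5.1,9],"rot":[0,0,-3.8],"hand":0.3},
    {"translation":[-0.1,-5.1,9],"rot":[0,0,-3.8],"hand":0.3},
    {"translation":[-0.1,-5.1,9],"rot":[0,0,-3.8],"hand":0.3}
  ]
}}

```text
t: 8.2
eef_pos: [0.4502, 0.2155, 0.1475]
ee_rot: [3.139, 0.002, 0.136]
force: [0.7, 0.5, -0.2]
width: 0.0613
gripper_force: 0.0
```

```bash
python3 - <<'E'
from fit import *
rel(.449,.2185,.063,8.2)
a,_=snap('scene','s4.png'); cv2.imwrite('pics/c4.png',cv2.resize(a[150:350,200:420,::-1],(440,400)))
E
```

```text
t 8.2 cm [-0.06 -0.33  8.45] deg [ 0.1  0.1 -0.4] F [ 0.7  0.5 -0.2] w 0.0613 q [ 0.84  0.16 -0.5   0.   -0.92  0.87]
```

View pics/c4.png

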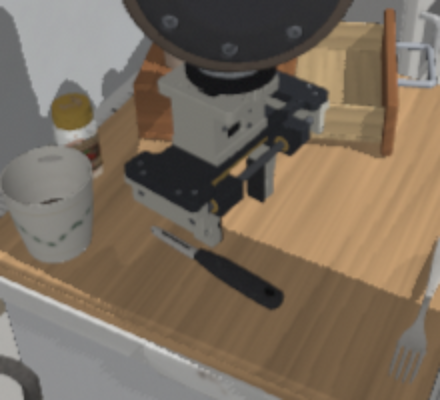

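The gripper is above the peeler handle, with the fingers on either side and the mug clear of them. Descend.

Call:
{"method": "move_arm", "body": {
  "rows": [
    {"translation":[0,-0.3,2],"rot":[0,0,0],"hand":0.3},
    {"translation":[0,-0.3,4],"rot":[0,0,0],"hand":0.3},
    {"translation":[0,-0.3,6],"rot":[0,0,0],"hand":0.3},
    {"translation":[0,-0.3,7.3],"rot":[0,0,0],"hand":0.3},
    {"translation":[0,-0.3,8],"rot":[0,0,0],"hand":0.3},
    {"translation":[0,-0.3,8.4],"rot":[0,0,0],"hand":0.3},
    {"translation":[0,-0.3,8.4],"rot":[0,0,0],"hand":0.3},
    {"translation":[0,-0.3,8.4],"rot":[0,0,0],"hand":0.3}
  ]
}}

```text
t: 8.92
eef_pos: [0.4508, 0.2206, 0.0654]
ee_rot: [-3.141, -0.001, 0.138]
force: [0.1, 0.7, 0.6]
width: 0.061
gripper_force: 0.0
```

```bash
python3 - <<'E'
from fit import *
rel(.449,.2185,.063,8.2)
a,_=snap('scene','s5.png'); cv2.imwrite('pics/c5.png',cv2.resize(a[150:350,200:420,::-1],(440,400)))
for l in('peeler','peeler_grip','peeler_mid'):
  for n in ('scene',):
    print(l,[(x['p'],w(n,x['point']).round(4)) for x in arm.pinpoint(l,n)])
E
```

```text
t 8.92 cm [-0.21  0.18  0.24] deg [-0.  -0.1 -0.3] F [0.1 0.7 0.6] w 0.061 q [ 0.85  0.27 -0.59  0.   -0.71  0.86]
peeler [(0.8, array([0.3943, 0.2149, 0.0525]))]
peeler_grip [(0.84, array([0.4487, 0.2157, 0.0538])), (0.67, array([0.6395, 0.3029, 0.0446]))]
peeler_mid [(0.69, array([ 0.5763, -0.0996,  0.0672])), (0.63, array([0.4771, 0.2226, 0.0513]))]
```

View pics/c5.png

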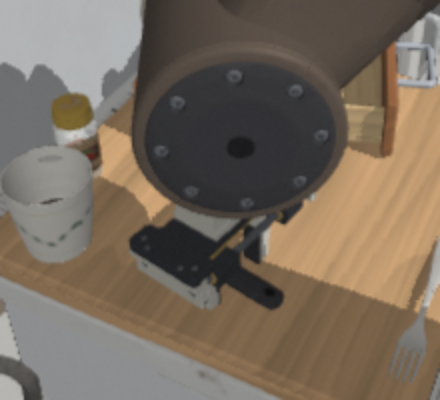

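The fingers straddle the handle. Lower 2 mm and grip.

Call:
{"method": "move_arm", "body": {
  "rows": [
    {"translation":[-0.1,0.1,0.2],"rot":[0,0,0],"hand":0.3},
    {"translation":[-0.1,0.1,0.2],"rot":[0,0,0],"hand":0.9},
    {"translation":[-0.1,0.1,0.2],"rot":[0,0,0],"hand":0.9},
    {"translation":[-0.1,0.1,0.2],"rot":[0,0,0],"hand":0.9},
    {"translation":[-0.1,0.1,0.2],"rot":[0,0,0],"hand":0.9},
    {"translation":[-0.1,0.1,0.2],"rot":[0,0,0],"hand":0.9},
    {"translation":[-0.1,0.1,0.2],"rot":[0,0,0],"hand":0.9},
    {"translation":[-0.1,0.1,0.2],"rot":[0,0,0],"hand":0.9}
  ],
  "squeeze": 25
}}

```text
t: 9.78
eef_pos: [0.4493, 0.2189, 0.0623]
ee_rot: [3.141, 0.0, 0.138]
force: [1.0, -0.9, 0.4]
width: 0.0225
gripper_force: 25.0
```

Call:
{"method": "move_arm", "body": {
  "rows": [
    {"translation":[0,0,-1.5],"rot":[0,0,0],"hand":0.9},
    {"translation":[0,0,-4],"rot":[0,0,0],"hand":0.9},
    {"translation":[0,0,-7],"rot":[0,0,0],"hand":0.9},
    {"translation":[0,0,-10],"rot":[0,0,0],"hand":0.9},
    {"translation":[0,0,-13],"rot":[0,0,0],"hand":0.9},
    {"translation":[0,0,-15.5],"rot":[0,0,0],"hand":0.9},
    {"translation":[0,0,-16],"rot":[0,0,0],"hand":0.9},
    {"translation":[0,0,-16],"rot":[0,0,0],"hand":0.9}
  ]
}}

```text
t: 10.45
eef_pos: [0.45, 0.2197, 0.2242]
ee_rot: [-3.139, -0.003, 0.138]
force: [1.0, 0.8, -0.9]
width: 0.0223
gripper_force: 25.0
```

```bash
python3 - <<'E'
from fit import *
rel(*cab(-.163,.03),.225,-52.8)
im,d=snap('top','t6.png'); im2,d2=snap('scene','s6.png')
for l in('peeler','peeler_grip','peeler_mid'):
  for n in ('scene','top'):
    print(l,n,[(x['p'],w(n,x['point']).round(4)) for x in arm.pinpoint(l,n)])
for l in('tray','handle'):
  print(l,[(x['p'],w('top',x['point']).round(4)) for x in arm.pinpoint(l,'top')])
cv2.imwrite('pics/c6.png',cv2.resize(np.hstack([im2[100:300,200:440],im[80:280,200:440]])[:,:,::-1],(800,333)))
E
```

```text
t 10.45 cm [ 5.97 31.16 -0.14] deg [-0.2 -0.1 60.7] F [ 1.   0.8 -0.9] w 0.0223 q [ 0.85  0.08 -0.39  0.   -1.1   0.86]
peeler scene [(0.66, array([0.3944, 0.2159, 0.2141]))]
peeler top []
peeler_grip scene [(0.54, array([0.4491, 0.2194, 0.213 ]))]
peeler_grip top [(0.17, array([ 0.4865, -0.1665,  0.1118]))]
peeler_mid scene [(0.68, array([ 0.5786, -0.1001,  0.0665]))]
peeler_mid top [(0.56, array([0.4827, 0.2232, 0.2181]))]
tray [(0.93, array([ 0.5825, -0.0989,  0.068 ]))]
handle [(0.63, array([ 0.4916, -0.1657,  0.1109]))]
```

View pics/c6.png

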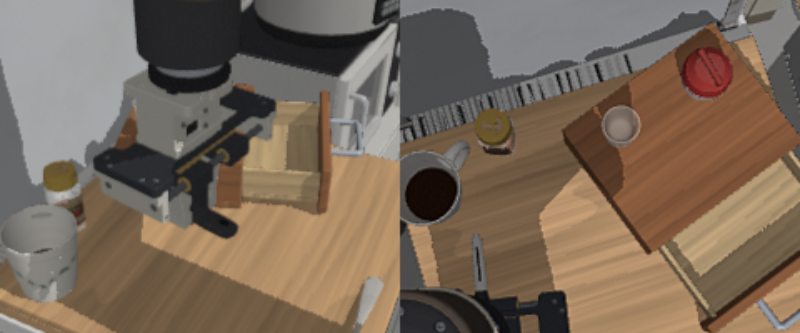

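```bash
python3 - <<'E'
from fit import *
im,d=arm.grab_frame('top'); P=cloud('top',d); z=P[...,2];D=P[...,:2]-C0; lx=D@CX; ly=D@CY
m=(abs(z-.068)<.008)&(lx<-.12)&(lx>-.19)&(abs(ly)<.13); q=ly[m]; print('floor ly',np.percentile(q,[.5,2,98,99.5]),np.median(z[m]),m.sum())
m=(abs(z-.068)<.008)&(lx<-.09)&(lx>-.24)&(abs(ly)<.06); print('floor lx',np.percentile(lx[m],[.5,2,98,99.5]))
m=(abs(z-.112)<.006)&(lx<-.12)&(lx>-.19)&(abs(ly)<.14)
for s in(1,-1):
    k=m&(ly*s>0.07); print('wall',s,np.percentile(ly[k],[2,50,98]) if k.any() else 0,k.sum())
m=(abs(z-.13)<.006)&(lx<-.18)&(lx>-.25)&(abs(ly)<.09);print('panel lx',np.percentile(lx[m],[2,50,98]),m.sum())
m=(z>.124)&(z<.14)&(lx<-.07)&(lx>-.14)&(abs(ly)<.09);print('cab front lx',np.percentile(lx[m],[.5,2]))
for nm,a in(('all',(z>.125)&(z<.14)&(lx>-.09)&(lx<.09)&(abs(ly)<.2)),): print('cab ly',np.percentile(ly[a],[.5,2,98,99.5]))
E
```

```text
floor ly [-0.1001 -0.0979  0.0893  0.1022] 0.06698953785872708 2857
floor lx [-0.2056 -0.2045 -0.0974 -0.0957]
wall 1 [0.0965 0.0997 0.1025] 102
wall -1 [-0.1049 -0.1014 -0.0989] 107
panel lx [-0.2191 -0.2123 -0.2057] 594
cab front lx [-0.095  -0.0945]
cab ly [-0.1172 -0.1141  0.1136  0.1165]
```

```bash
python3 -c "
from h import *
print(cab(-.160,.029));rel(*cab(-.160,.029),.235,-52.8)"
```

```text
[ 0.5550266 -0.0796375]
t 11.0 cm [ 6.36 31.03 -1.3 ] deg [ 0.   0.  60.7] F [-0.  -0.2 -0.6] w 0.0227 q [ 0.85  0.08 -0.39 -0.   -1.1   0.86]
```

Call:
{"method": "move_arm", "body": {
  "rows": [
    {"translation":[0.8,3.5,-1.3],"rot":[0,0,7],"hand":0.9},
    {"translation":[1.6,7,-1.3],"rot":[0,0,14],"hand":0.9},
    {"translation":[2.4,11,-1.3],"rot":[0,0,21],"hand":0.9},
    {"translation":[3.2,15,-1.3],"rot":[0,0,28],"hand":0.9},
    {"translation":[4,19,-1.3],"rot":[0,0,35],"hand":0.9},
    {"translation":[4.8,23,-1.3],"rot":[0,0,42],"hand":0.9},
    {"translation":[5.5,26.5,-1.3],"rot":[0,0,49],"hand":0.9},
    {"translation":[6.1,29.5,-1.3],"rot":[0,0,55],"hand":0.9}
  ]
}}

```text
t: 11.67
eef_pos: [0.5508, -0.0672, 0.2353]
ee_rot: [3.142, -0.0, -0.829]
force: [0.1, 1.0, -0.6]
width: 0.0219
gripper_force: 25.0
```

Call:
{"method": "move_arm", "body": {
  "rows": [
    {"translation":[0,0,0],"rot":[0,0,5],"hand":0.9},
    {"translation":[0,0,0],"rot":[0,0,5.7],"hand":0.9},
    {"translation":[0,0,0],"rot":[0,0,5.7],"hand":0.9}
  ]
}}

```text
t: 11.92
eef_pos: [0.5502, -0.065, 0.235]
ee_rot: [3.141, 0.0, -0.921]
force: [-0.8, 0.5, -0.8]
width: 0.0224
gripper_force: 25.0
```

```bash
python3 -c "
from h import *
rel(*cab(-.160,.029),.15,-52.8)"
```

```text
t 11.92 cm [1.46 0.5  8.5 ] deg [0.  0.  0.1] F [-0.8  0.5 -0.8] w 0.0224 q [ 0.24  0.16 -0.27 -0.   -1.14  0.41]
```

Call:
{"method": "move_arm", "body": {
  "rows": [
    {"translation":[1,0.5,0],"rot":[0,0,0],"hand":0.9},
    {"translation":[1.4,0.5,1.5],"rot":[0,0,0],"hand":0.9},
    {"translation":[1.4,0.5,3.5],"rot":[0,0,0],"hand":0.9},
    {"translation":[1.4,0.5,5.5],"rot":[0,0,0],"hand":0.9},
    {"translation":[1.4,0.5,7.5],"rot":[0,0,0],"hand":0.9},
    {"translation":[1.4,0.5,8],"rot":[0,0,0],"hand":0.9},
    {"translation":[1.4,0.5,8],"rot":[0,0,0],"hand":0.9},
    {"translation":[1.4,0.5,8],"rot":[0,0,0],"hand":0.9}
  ]
}}

```text
t: 12.58
eef_pos: [0.5553, -0.0785, 0.1561]
ee_rot: [-3.141, -0.001, -0.919]
force: [0.5, 0.3, 0.0]
width: 0.0224
gripper_force: 25.0
```

```bash
python3 - <<'E'
from h import *
rel(*cab(-.160,.029),.086,-52.8)
im2,d2=snap('scene','s7.png')
for l in('peeler','peeler_grip','peeler_mid'):
    for x in arm.pinpoint(l,'scene'):
        p=w('scene',x['point']);print(l,x['p'],p.round(4),(p[:2]-C0)@CX,(p[:2]-C0)@CY)
cv2.imwrite('pics/c7.png',cv2.resize(im2[80:280,220:460,::-1],(720,600)))
E
```

```text
t 12.58 cm [0.06 0.09 7.01] deg [-0.  -0.   0.2] F [0.5 0.3 0. ] w 0.0224 q [ 0.21  0.24 -0.36  0.   -0.97  0.44]
peeler 0.52 [ 0.5229 -0.032   0.1454] -0.15676188526170998 0.08632083456894366
peeler_grip 0.8 [ 0.5579 -0.0794  0.147 ] -0.1575165512006934 0.02747793540966227
peeler_mid 0.54 [ 0.5694 -0.1047  0.1476] -0.1637462559736157 0.00033554154869018527
```

View pics/c7.png

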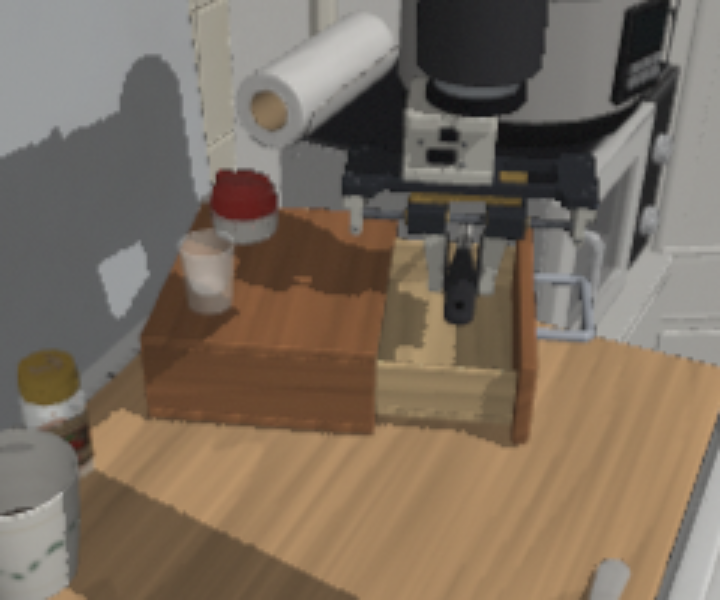

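The peeler is aligned across the compartment: its butt is at ly 0.086 and its middle near 0. I'll check how low the gripper's end brackets hang before descending.

```bash
python3 - <<'E'
from fit import *
im,d=arm.grab_frame('scene'); P=cloud('scene',d); s=arm.get_state(); t=s['eef_pos']
D=P-t; a=D[...,:2]@CX; b=D[...,:2]@CY; h=D[...,2]
m=(abs(b)<.06)&(h<.12)&(h>-.03)&(abs(a)<.13)
for lo in np.arange(-.12,.12,.01):
    k=m&(a>=lo)&(a<lo+.01)&(h>-.012); 
    if k.sum()>3: print(round(lo,3),k.sum(),np.percentile(h[k],[0,3,10,50,97]).round(3))
E
```

```text
-0.1 63 [0.076 0.079 0.083 0.095 0.096]
-0.09 147 [0.055 0.055 0.061 0.09  0.096]
-0.08 97 [0.064 0.066 0.069 0.095 0.096]
-0.07 73 [0.065 0.066 0.068 0.091 0.096]
-0.06 62 [0.062 0.065 0.067 0.089 0.096]
-0.05 96 [0.056 0.059 0.065 0.086 0.096]
-0.04 124 [0.028 0.038 0.061 0.08  0.096]
-0.03 189 [-0.01  -0.005  0.007  0.069  0.096]
-0.02 192 [-0.011 -0.008 -0.004  0.066  0.115]
-0.01 192 [-0.012 -0.007 -0.005  0.001  0.117]
-0.0 185 [-0.012 -0.007 -0.004  0.001  0.117]
0.01 205 [-0.011 -0.007 -0.003  0.067  0.116]
0.02 190 [-0.01  -0.003  0.01   0.076  0.115]
0.03 128 [0.034 0.057 0.064 0.086 0.118]
0.04 98 [0.059 0.061 0.067 0.093 0.118]
0.05 70 [0.064 0.064 0.068 0.095 0.096]
0.06 80 [0.063 0.064 0.068 0.095 0.097]
0.07 99 [0.055 0.062 0.068 0.095 0.097]
0.08 133 [0.053 0.057 0.063 0.092 0.097]
0.09 51 [0.077 0.079 0.083 0.095 0.097]
```

The lowest bracket point is 53 mm above the TCP, so it will clear the cabinet top by about 6 mm. Descend.

Call:
{"method": "move_arm", "body": {
  "rows": [
    {"translation":[0,0.1,1.5],"rot":[0,0,0],"hand":0.9},
    {"translation":[0,0.1,3],"rot":[0,0,0],"hand":0.9},
    {"translation":[0,0.1,4.2],"rot":[0,0,0],"hand":0.9},
    {"translation":[0,0.1,5.2],"rot":[0,0,0],"hand":0.9},
    {"translation":[0,0.1,5.8],"rot":[0,0,0],"hand":0.9},
    {"translation":[0,0.1,6.3],"rot":[0,0,0],"hand":0.9},
    {"translation":[0,0.1,6.6],"rot":[0,0,0],"hand":0.9},
    {"translation":[0,0.1,6.8],"rot":[0,0,0],"hand":0.9}
  ]
}}

```text
t: 13.5
eef_pos: [0.5543, -0.0796, 0.0873]
ee_rot: [-3.141, -0.0, -0.921]
force: [-0.6, 1.2, -0.4]
width: 0.0222
gripper_force: 25.0
```

Call:
{"method": "move_arm", "body": {
  "rows": [
    {"translation":[0,0,0],"rot":[0,0,0],"hand":0.9},
    {"translation":[0,0,0],"rot":[0,0,0],"hand":0.9}
  ]
}}

```text
t: 13.67
eef_pos: [0.5543, -0.0795, 0.0877]
ee_rot: [-3.141, -0.0, -0.921]
force: [0.8, 0.1, -0.9]
width: 0.0223
gripper_force: 25.0
```

```bash
python3 -c "
from h import *
rel(*cab(-.160,.029),.086,-52.8)"
```

```text
t 13.67 cm [ 0.05 -0.05  0.17] deg [-0. -0.  0.] F [ 0.8  0.1 -0.9] w 0.0223 q [ 0.21  0.32 -0.44  0.   -0.81  0.44]
```

Lower another 2 mm, release with a partial opening, then lift.

Call:
{"method": "move_arm", "body": {
  "rows": [
    {"translation":[0,0,0.2],"rot":[0,0,0],"hand":0.9},
    {"translation":[0,0,0.2],"rot":[0,0,0],"hand":0.62},
    {"translation":[0,0,0.2],"rot":[0,0,0],"hand":0.62},
    {"translation":[0,0,0.2],"rot":[0,0,0],"hand":0.62},
    {"translation":[0,0,0.2],"rot":[0,0,0],"hand":0.62},
    {"translation":[0,0,0.2],"rot":[0,0,0],"hand":0.62},
    {"translation":[0,0,0.2],"rot":[0,0,0],"hand":0.62},
    {"translation":[0,0,0.2],"rot":[0,0,0],"hand":0.62}
  ]
}}

```text
t: 14.33
eef_pos: [0.5541, -0.0796, 0.0854]
ee_rot: [-3.142, -0.0, -0.921]
force: [-0.5, 0.0, 0.2]
width: 0.0337
gripper_force: 0.0
```

Call:
{"method": "move_arm", "body": {
  "rows": [
    {"translation":[0,0,-0.5],"rot":[0,0,0],"hand":0.62},
    {"translation":[0,0,-1.5],"rot":[0,0,0],"hand":0.62},
    {"translation":[0,0,-3.5],"rot":[0,0,0],"hand":0.62},
    {"translation":[0,0,-6.5],"rot":[0,0,0],"hand":0.62},
    {"translation":[0,0,-9.5],"rot":[0,0,0],"hand":0.62},
    {"translation":[0,0,-11.5],"rot":[0,0,0],"hand":0.62},
    {"translation":[0,0,-12],"rot":[0,0,0],"hand":0.62},
    {"translation":[0,0,-12],"rot":[0,0,0],"hand":0.62}
  ]
}}

```text
t: 15.0
eef_pos: [0.5552, -0.0794, 0.2083]
ee_rot: [-3.137, -0.002, -0.921]
force: [0.7, -0.8, -0.5]
width: 0.0332
gripper_force: 0.0
```

```bash
python3 - <<'E'
from h import *
im2,d2=snap('scene','s8.png')
for l in('peeler','peeler_grip','peeler_mid','handle','tray'):
    for x in arm.pinpoint(l,'scene'):
        p=w('scene',x['point']);print(l,x['p'],p.round(4),(p[:2]-C0)@CX,(p[:2]-C0)@CY)
rel(*cab(-.2667,0),.20,-52.8)
cv2.imwrite('pics/c8.png',cv2.resize(im2[80:280,220:460,::-1],(720,600)))
E
```

```text
peeler 0.61 [ 0.5188 -0.0319  0.072 ] -0.15994699371644322 0.08895630652691007
peeler 0.39 [ 0.5702 -0.105   0.0748] -0.16320191203837248 -0.000356215184271369
peeler_grip 0.72 [ 0.5521 -0.0817  0.0759] -0.16361957268127642 0.029126202257356418
peeler_mid 0.44 [ 0.5692 -0.1064  0.0745] -0.16483828246057375 -0.0008742263159631225
handle 0.58 [ 0.4875 -0.1677  0.1124] -0.26701749874864894 -0.00027759336984364835
tray 0.87 [ 0.5815 -0.101   0.0664] -0.15180762420243613 -0.004018491946434957
tray 0.42 [ 0.5716 -0.1058  0.0777] -0.1626184596112615 -0.0018131936092967843
t 15.3 cm [ 2.99 10.55  0.44] deg [0.1 0.1 0. ] F [ 0.5  0.4 -0.8] w 0.0333 q [ 0.21  0.2  -0.3  -0.   -1.08  0.44]
```

View pics/c8.png

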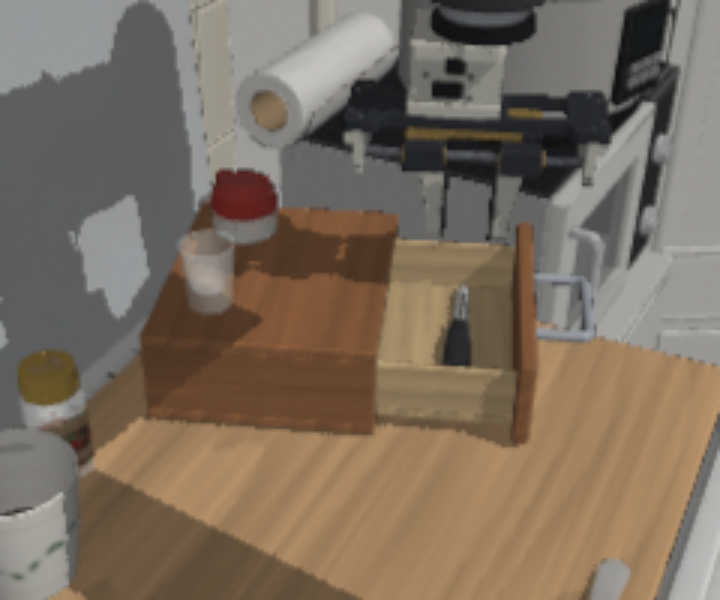

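The peeler lies flat in the compartment, at (460,325) in the crop. Next I'll go to the handle and close the drawer.

Call:
{"method": "move_arm", "body": {
  "rows": [
    {"translation":[0.8,3,0],"rot":[0,0,0],"hand":0.6},
    {"translation":[1.8,6,0],"rot":[0,0,0],"hand":0.6},
    {"translation":[2.6,9,0],"rot":[0,0,0],"hand":0.6},
    {"translation":[3,10.6,0],"rot":[0,0,0],"hand":0.6},
    {"translation":[3,10.6,0],"rot":[0,0,0],"hand":0.6},
    {"translation":[3,10.6,0],"rot":[0,0,0],"hand":0.6}
  ]
}}

```text
t: 15.8
eef_pos: [0.4871, -0.1682, 0.2049]
ee_rot: [3.141, 0.0, -0.923]
force: [0.4, 0.6, 0.4]
width: 0.0349
gripper_force: 0.0
```

```bash
python3 -c "
from h import *
rel(*cab(-.2685,0),.107,-52.8)"
```

```text
t 15.8 cm [-0.05  0.08  9.79] deg [ 0.   0.  -0.1] F [0.4 0.6 0.4] w 0.0349 q [ 0.05  0.12 -0.39 -0.   -1.06  0.6 ]
```

Call:
{"method": "move_arm", "body": {
  "rows": [
    {"translation":[0,0.1,1.5],"rot":[0,0,0],"hand":0.6},
    {"translation":[0,0.1,3.5],"rot":[0,0,0],"hand":0.6},
    {"translation":[0,0.1,5.5],"rot":[0,0,0],"hand":0.6},
    {"translation":[0,0.1,7.5],"rot":[0,0,0],"hand":0.6},
    {"translation":[0,0.1,9],"rot":[0,0,0],"hand":0.6},
    {"translation":[0,0.1,9.7],"rot":[0,0,0],"hand":0.6},
    {"translation":[0,0.1,9.7],"rot":[0,0,0],"hand":0.6},
    {"translation":[0,0.1,9.7],"rot":[0,0,0],"hand":0.6}
  ]
}}

```text
t: 16.47
eef_pos: [0.4875, -0.1679, 0.1083]
ee_rot: [3.141, 0.0, -0.92]
force: [0.3, 0.5, 0.1]
width: 0.0348
gripper_force: 0.0
```

Call:
{"method": "move_arm", "body": {
  "rows": [
    {"translation":[0,0,0],"rot":[0,0,0],"hand":0.95},
    {"translation":[0,0,0],"rot":[0,0,0],"hand":0.95},
    {"translation":[0,0,0],"rot":[0,0,0],"hand":0.95},
    {"translation":[0,0,0],"rot":[0,0,0],"hand":0.95},
    {"translation":[0,0,0],"rot":[0,0,0],"hand":0.95},
    {"translation":[0,0,0],"rot":[0,0,0],"hand":0.95}
  ],
  "squeeze": 15
}}

```text
t: 16.97
eef_pos: [0.4874, -0.1682, 0.1089]
ee_rot: [-3.141, -0.001, -0.921]
force: [-0.8, 0.7, 3.6]
width: 0.0096
gripper_force: 15.0
```

```bash
python3 -c "
from h import *
rel(*cab(-.154,0),.107,-52.8)"
```

```text
t 16.97 cm [ -0.05 -11.34   0.2 ] deg [-0. -0.  0.] F [-0.8  0.7  3.6] w 0.0096 q [ 0.05  0.23 -0.51  0.   -0.83  0.6 ]
```

Call:
{"method": "move_arm", "body": {
  "rows": [
    {"translation":[0,-0.2,0],"rot":[0,0,0],"hand":0.95},
    {"translation":[0,-0.6,0],"rot":[0,0,0],"hand":0.95},
    {"translation":[0,-1.2,0],"rot":[0,0,0],"hand":0.95},
    {"translation":[0,-1.9,0],"rot":[0,0,0],"hand":0.95},
    {"translation":[0,-2.6,0],"rot":[0,0,0],"hand":0.95},
    {"translation":[0,-3.3,0],"rot":[0,0,0],"hand":0.95},
    {"translation":[0,-4.0,0],"rot":[0,0,0],"hand":0.95},
    {"translation":[0,-4.7,0],"rot":[0,0,0],"hand":0.95}
  ]
}}

```text
t: 17.63
eef_pos: [0.5246, -0.1396, 0.1088]
ee_rot: [3.141, -0.0, -0.921]
force: [-3.1, 1.1, 7.0]
width: 0.0092
gripper_force: 15.0
```

Call:
{"method": "move_arm", "body": {
  "rows": [
    {"translation":[0,-0.7,0],"rot":[0,0,0],"hand":0.95},
    {"translation":[0,-1.4,0],"rot":[0,0,0],"hand":0.95},
    {"translation":[0,-2.1,0],"rot":[0,0,0],"hand":0.95},
    {"translation":[0,-2.8,0],"rot":[0,0,0],"hand":0.95},
    {"translation":[0,-3.5,0],"rot":[0,0,0],"hand":0.95},
    {"translation":[0,-4.2,0],"rot":[0,0,0],"hand":0.95},
    {"translation":[0,-4.9,0],"rot":[0,0,0],"hand":0.95},
    {"translation":[0,-5.3,0],"rot":[0,0,0],"hand":0.95}
  ]
}}

```text
t: 18.3
eef_pos: [0.567, -0.1072, 0.1089]
ee_rot: [3.141, 0.0, -0.921]
force: [-3.5, 1.2, 7.7]
width: 0.0092
gripper_force: 15.0
```

Call:
{"method": "move_arm", "body": {
  "rows": [
    {"translation":[0,-0.3,0],"rot":[0,0,0],"hand":0.95},
    {"translation":[0,-0.6,0],"rot":[0,0,0],"hand":0.95},
    {"translation":[0,-0.8,0],"rot":[0,0,0],"hand":0.95},
    {"translation":[0,-1,0],"rot":[0,0,0],"hand":0.95},
    {"translation":[0,-1,0],"rot":[0,0,0],"hand":0.95},
    {"translation":[0,-1,0],"rot":[0,0,0],"hand":0.95}
  ]
}}

```text
t: 18.8
eef_pos: [0.5748, -0.1011, 0.1089]
ee_rot: [-3.141, -0.0, -0.921]
force: [-2.3, 2.8, 6.6]
width: 0.0093
gripper_force: 15.0
```

```bash
python3 -c "
from h import *
rel(*cab(-.152,0),.107,-52.8)"
```

```text
t 18.8 cm [-0.01 -0.52  0.19] deg [-0. -0.  0.] F [-2.3  2.8  6.6] w 0.0093 q [ 0.16  0.33 -0.36 -0.   -0.88  0.49]
```

Call:
{"method": "move_arm", "body": {
  "rows": [
    {"translation":[0,-0.1,0],"rot":[0,0,0],"hand":0.95},
    {"translation":[0,-0.2,0],"rot":[0,0,0],"hand":0.95},
    {"translation":[0,-0.3,0],"rot":[0,0,0],"hand":0.95},
    {"translation":[0,-0.4,0],"rot":[0,0,0],"hand":0.95},
    {"translation":[0,-0.4,0],"rot":[0,0,0],"hand":0.95}
  ]
}}

```text
t: 19.22
eef_pos: [0.5758, -0.1003, 0.1088]
ee_rot: [3.137, 0.001, -0.921]
force: [-8.4, -3.6, 11.3]
width: 0.0096
gripper_force: 15.0
```

Call:
{"method": "move_arm", "body": {
  "rows": [
    {"translation":[0,-0.1,0],"rot":[0,0,0],"hand":0.95},
    {"translation":[0,-0.2,0],"rot":[0,0,0],"hand":0.95},
    {"translation":[0,-0.2,0],"rot":[0,0,0],"hand":0.95}
  ]
}}

```text
t: 19.47
eef_pos: [0.5759, -0.1002, 0.1087]
ee_rot: [3.134, 0.002, -0.922]
force: [-11.7, -8.2, 14.0]
width: 0.0095
gripper_force: 15.0
```

The drawer is at its stop: the force rises without motion, and it has travelled about 111 mm. Release and retreat.

Call:
{"method": "move_arm", "body": {
  "rows": [
    {"translation":[0,0.1,0],"rot":[0,0,0],"hand":0.62},
    {"translation":[0,0.2,0],"rot":[0,0,0],"hand":0.62},
    {"translation":[0,0.2,0],"rot":[0,0,0],"hand":0.62},
    {"translation":[0,0.2,0],"rot":[0,0,0],"hand":0.62},
    {"translation":[0,0.2,0],"rot":[0,0,0],"hand":0.62},
    {"translation":[0,0.2,0],"rot":[0,0,0],"hand":0.62}
  ]
}}

```text
t: 19.97
eef_pos: [0.578, -0.099, 0.1082]
ee_rot: [-3.142, 0.0, -0.921]
force: [0.6, 0.2, 0.5]
width: 0.0331
gripper_force: 0.0
```

```bash
python3 -c "
from h import *
rel(*cab(-.1575,0),.107,-52.8)"
```

```text
t 19.97 cm [-0.03  0.41  0.12] deg [-0.  0.  0.] F [0.6 0.2 0.5] w 0.0331 q [ 0.16  0.33 -0.36 -0.   -0.88  0.49]
```

Call:
{"method": "move_arm", "body": {
  "rows": [
    {"translation":[0,0.2,-0.5],"rot":[0,0,0],"hand":0.62},
    {"translation":[0,0.2,-1.5],"rot":[0,0,0],"hand":0.62},
    {"translation":[0,0.2,-3.5],"rot":[0,0,0],"hand":0.62},
    {"translation":[0,0.2,-6],"rot":[0,0,0],"hand":0.62},
    {"translation":[0,0.2,-9],"rot":[0,0,0],"hand":0.62},
    {"translation":[0,0.2,-12],"rot":[0,0,0],"hand":0.62},
    {"translation":[0,3.2,-13],"rot":[0,0,0],"hand":0.62},
    {"translation":[0,6,-13],"rot":[0,0,0],"hand":0.62}
  ]
}}

```text
t: 20.63
eef_pos: [0.5317, -0.1356, 0.2427]
ee_rot: [-3.137, -0.004, -0.919]
force: [0.6, -0.3, -0.6]
width: 0.0334
gripper_force: 0.0
```

Call:
{"method": "move_arm", "body": {
  "rows": [
    {"translation":[0,4,0],"rot":[0,0,0],"hand":0.62},
    {"translation":[2,8,0],"rot":[0,0,0],"hand":0.62},
    {"translation":[5,10,0],"rot":[0,0,0],"hand":0.62},
    {"translation":[8,10,0],"rot":[0,0,0],"hand":0.62},
    {"translation":[8,10,0],"rot":[0,0,0],"hand":0.62},
    {"translation":[8,10,0],"rot":[0,0,0],"hand":0.62}
  ]
}}

```text
t: 21.13
eef_pos: [0.4989, -0.2611, 0.2389]
ee_rot: [-3.141, -0.0, -0.924]
force: [0.2, 0.6, -0.1]
width: 0.0333
gripper_force: 0.0
```

```bash
python3 - <<'E'
from fit import *
rel(0.5,-.2,.2,-52.8)
im2,d2=snap('scene','s9.png')
for l in('handle','mug','spice_jar','timer','glass'):
    for x in arm.pinpoint(l,'scene')[:1]:
        p=w('scene',x['point']);print(l,x['p'],p.round(4),(p[:2]-C0)@CX,(p[:2]-C0)@CY)
P0=cloud('scene',np.load('scene0.npy'));P1=cloud('scene',d2)
for P in(P0,P1):
    D=P[...,:2]-C0; lx=D@CX; ly=D@CY; z=P[...,2]
    m=(z>.105)&(z<.125)&(lx<-.138)&(lx>-.2)&(abs(ly)<.035); print('bar',np.median(lx[m]),m.sum())
cv2.imwrite('pics/c9.png',cv2.resize(im2[80:280,220:460,::-1],(720,600)))
E
```

```text
t 21.13 cm [-4.8  -3.77  3.89] deg [-0.  -0.  -0.1] F [ 0.2  0.6 -0.1] w 0.0333 q [-0.13  0.18 -0.24  0.   -1.15  0.78]
handle 0.71 [ 0.5744 -0.1017  0.114 ] -0.1579005083711934 -0.00034456825525693013
mug 0.92 [0.6387 0.3019 0.0463] 0.13732375050696125 0.282316782815554
spice_jar 0.98 [0.7042 0.2276 0.0477] 0.1446262049017344 0.18350705412879675
glass 0.88 [0.6938 0.0703 0.1343] 0.041182365964922155 0.06449435759167699
bar -0.1583715884879655 57
bar -0.1564663567903358 52
```

View pics/c9.png

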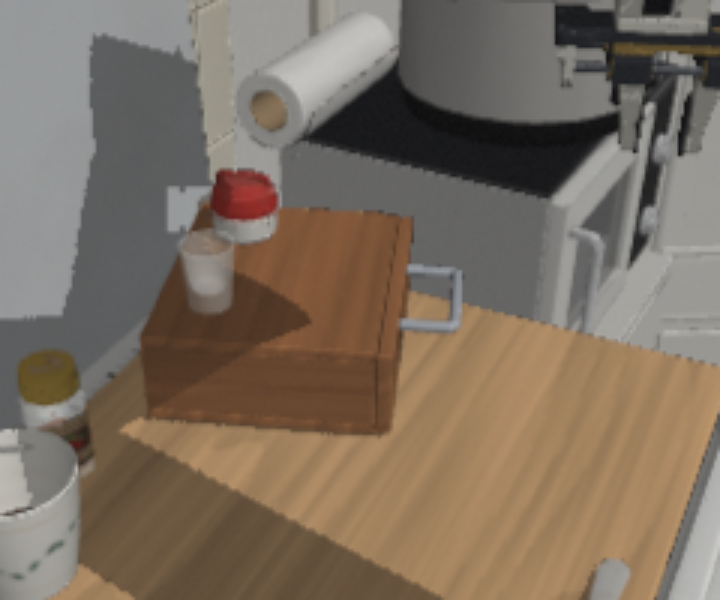

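The drawer is flush with the cabinet, with its bar at (460,300) in the crop. The mug, jar and glass are within 2 mm of their first positions. The timer was not re-detected, but it stands where it did in the picture.

```bash
python3 -c "
from h import *
print(arm.job_done())"
```

```text
the job is handed in; nothing more can be done
None
```

The peeler was lying flat across the drawer's front compartment when last seen, the drawer is pushed shut to its stop, nothing else was visibly disturbed, and the job is handed in; no verdict came back.

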